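Tip a spent lamp module into the spring-flap waste bin and ease the flap shut

TASK

Throw the short finned lamp module away in the bench waste bin: lay it on the bin's spring flap, press the flap down so that the module slides in, then let the flap come back up gently until it is fully shut - do not let it snap shut. Leave the longer module and everything else where it is.

Things in the scene. Friction and masses are not known exactly. Their poses are not given: they have to be found in the camera images.
- bin: Grey steel bench waste bin, an upright box fixed to the bench, outside 160 mm (its x) by 220 mm (its y) by 200 mm high, walls and floor 6 mm. Origin at the centre of its underside, z up. Nearly the whole top is a bare steel flap, flush with the rim; the hinge, with three small dark knuckles 6 mm proud, is along the long edge on the bin's +x side. Nothing is inside.
- flap_hinge (a point): Middle of the flap's hinge line, level with the closed flap's upper face (200 mm above the bench), 59 mm to the +x side of the bin's centre. Axes are the bin's: the hinge runs along y, the flap reaches from here towards -x.
- flap_edge (a point): Middle of the flap's free edge on its upper face, 120 mm from the hinge. The flap is a flat steel plate 120 mm by 200 mm (along the hinge), 4 mm thick. Moves with the flap.
- flap (a joint): Flap angle: 0 shut (level, flush with the rim), growing as the free edge is pushed down into the bin, stop at 1.25 rad. A spring always closes it: pressed 60 mm from the hinge it takes about 6 N to start and 13 N at 1 rad. It carries the module's weight almost level; flat things slide off it, over the free edge, somewhere between 0.4 and 0.8 rad. Let go, it snaps shut at more than 5 rad/s; eased back under the fingers it should stay well below 3 rad/s.
- module_center (a point): Centre (half-way up) of the short lamp module: a finned aluminium block with black end caps, 100 mm long (its x) by 36 mm wide by 30 mm high, about 0.15 kg, lying flat on the bench. This point turns with the module: x along its length, z up.
- long_module_center (a point): Centre (half-way up) of the longer lamp module, same section, 150 mm long; stays on the bench.
- beaker: Glass beaker, 68 mm across, 85 mm high, bystander; origin at the centre of its underside.
- dish: White bowl, 100 mm across, 40 mm high, bystander; origin at the centre of its underside.
- jar: Amber jar, 60 mm across, 70 mm high, bystander; origin at the centre of its underside.
- screwdriver: Screwdriver lying on the bench, 190 mm long, bystander.
- wrench: Wrench lying on the bench, 170 mm long, bystander.
- clamp_ring: Steel ring lying flat, 84 mm across, 14 mm high, bystander.
- module: The short lamp module as a whole; origin at the centre of its underside, axes as module_center.
Mind the look-alikes: they are no part of the job. Leave any blue or orange look-alike of the module alone.

How it is judged:
On the way, in this order (a step that is already met when the one before it is completed fails the run):
1. the short module lies on the nearly level flap, let go (z of module_center in the frame of bin between 0.18 and 0.24 m and x of module_center in the frame of bin between -0.08 and 0.08 m and y of module_center in the frame of bin between -0.11 and 0.11 m and value of joint flap below 0.25 rad and contact force between the fingers and module below 0.1 N and linear speed of module below 0.05 m/s), for 0.1 s.
2. the short module has gone down into the bin (z of module_center in the frame of bin below 0.12 m and x of module_center in the frame of bin between -0.08 and 0.08 m and y of module_center in the frame of bin between -0.11 and 0.11 m), for 0.1 s.
At the end, for the whole second after the job is handed in: The short module lies at rest inside the bin (its centre within the bin's walls and less than 120 mm above the bench) and the flap is shut (within 0.06 rad) (all of step 2 and linear speed of module below 0.05 m/s and value of joint flap below 0.06 rad); the robot touches nothing.
It fails at once if the flap snaps back: it closes faster than 3 rad/s while more than 0.12 rad open (value of joint flap above 0.12 rad and velocity of joint flap below -3 rad/s).
It fails at once if the longer module or another bystander is moved by more than 30 mm (distance of any of long_module_center, beaker, dish, jar, screwdriver, wrench, clamp_ring from where it was at the start of the episode above 0.03 m).
It also fails if it takes over 64 s, if anything falls off the work surface, if the arm or the gripper's body presses on something with over 40 N, if the wrist force passes 120 N, or if a joint passes its speed limit or range.

ROBOT

A 6-joint arm with a two-finger parallel gripper is mounted at the origin on the work surface. World frame = base frame: x ahead of the robot, y to its left, z up, the work surface at z = 0. Lengths are in m, angles in rad, forces in N, time in s.
With the tool pointing down it reaches from about 0.35 to 0.85 m from the base axis. Payload 8.1 kg.
Tool frame: the origin (TCP) lies midway between the tips of the shut fingers; the grasp point (between the pads) lies 19 mm behind it; z points along the fingers, y is the direction in which the jaws open and shut (so a half turn about z gives the same grasp; the last joint's range is limited). The gripper opens to 93 mm and grips with 3 to 60 N. Pads are 15 mm wide; open, the fingers measure 128 mm over their backs; the gripper's body (75 mm by 188 mm) begins 65 mm behind the grasp point.
Start: joints at [1.029, 0.13, 1.488, -0, 1.523, -0.085], TCP at [0.265, 0.538, 0.219] pointing down, gripper open.
Joint ranges: [-2.96, 2.96], [-0.89, 2.26], [0.02, 2.5], [-1.34, 4.48], [0, 2.73], [-2.66, 2.66]. Speed limits (rad/s): [2.39, 2.39, 2.79, 3.14, 3.14, 3.14].

INTERFACE

Orientations are given as a rotation vector (axis times angle).
In Python, from plant import robot gives the robot as it stands. The module is installed in compiled form; this text tells all that it offers.
- The arm moves only by the shell command python3 -m pendant 'ROWS' [FORCE]. ROWS is JSON, a list of rows, each an object with "translation": the shift along the tool's x, y, z in mm, a list of three; "twist": the turn, a rotation vector about the tool's x, y, z in rad, a list of three; "grip": the opening, from -1 (shut) to 1 (fully open). A call has exactly 10 rows; each row shifts and turns the pose as measured when the row begins, along the tool's axes as they then stand; what a row does not reach is not made up. A row lasts 1/10 s, in which the tool goes at most 50 mm and 8.59 degrees, less where a joint would pass 70% of its speed; a pose out of reach is approached as far as the arm can. A call is refused whole if a number of a shift passes 50 or a number of a turn 0.15, either way. A call with a gripper value outside its range is refused whole. The fingers move at their own pace and stop on an object; FORCE is the grip in N (left out, the last holds). Time passes only in rows, so rows that do not move let the fingers close, or fill a call up. It gives the time, the measured TCP pose, the force and the opening at its end, in the units of the state.
- robot.read_state(): the state, without advancing time (a new reading comes with each control period).
- robot.read_camera(name): name is "side" or "top"; returns (picture, depth): 420x560x3 uint8, red, green, blue; 420x560 float32, m along the optical axis (not along the pixel's ray), 0 where there is no reading.
- robot.camera_info(name): a dict with "vertical_fov" (degrees; the focal length in pixels is half the picture's height over the tangent of half this angle, whatever the lens; pixels are square), "cx", "cy" (the principal point, pixels), "cam_to_world" (4x4, takes a point from camera to world coordinates). Camera axes: x right, y up, looking along -z (the intrinsics and any distortion apply to the point x, -y, -z); pixel columns grow to the right and rows downward; lengths in m; the calibration is good to about 2 mm. A picture is of the moment at which its call begins. camera_info takes no time and is no camera call.
- robot.close_job(): hands the job in, once; it reports no verdict.
The state is a dict: "t": time; "q": joint angles; "dq": joint speeds; "joint_torque": joint torques, N m; "tool_pos": TCP position; "orientation": TCP orientation; "force": force on the tool from outside, world axes, zero at the start; "wrist_torque": the same for the moment, N m; "opening": finger opening in m.
Only numpy, scipy, OpenCV 4.12 (cv2) and the standard library are available. Lean on these libraries where they do the work, as an engineer would, in place of code of your own. Each camera call takes 0.05 s, during which the arm holds its last target. There are 200 camera calls.

## Working session

There is one attempt and no reset: what is moved stays moved. The work goes in short steps, Python scripts to look and compute and a shell command to move; the robot and the scene stay as the last step left them, time stands still between calls to the robot, and variables do not carry over. Pictures are saved under pics/ and viewed, about 8 in all and at most 12, crops included, and the job is handed in when it is done.

```bash
mkdir -p pics; cat > h.py <<'E'
import numpy as np, cv2
from plant import robot
def shot(n,tag):
    p,d=robot.read_camera(n); np.savez(f'pics/{tag}.npz',p=p,d=d)
    cv2.imwrite(f'pics/{tag}.png',p[:,:,::-1]); return p,d
def world(n,d):
    i=robot.camera_info(n); h,w=d.shape
    f=h/2/np.tan(np.radians(i['vertical_fov'])/2)
    u,v=np.meshgrid(np.arange(w),np.arange(h))
    P=np.stack([(u-i['cx'])/f*d,-(v-i['cy'])/f*d,-d,np.ones_like(d)],-1)
    return (P@np.array(i['cam_to_world']).T)[...,:3]
E
python3 - <<'E'
from h import *
for n in('top','side'):
    shot(n,n+'0'); i=robot.camera_info(n); print(n,{k:(np.round(v,3).tolist() if k=='cam_to_world' else v) for k,v in i.items()})
print(robot.read_state())
E
```

```text
top {'vertical_fov': 53.30622295815433, 'cx': 282.5012679813118, 'cy': 204.11813957357572, 'cam_to_world': [[0.017, 0.985, -0.174, 0.281], [-1.0, 0.019, 0.011, -0.031], [0.014, 0.173, 0.985, 1.389], [0.0, 0.0, 0.0, 1.0]]}
side {'vertical_fov': 53.18186621381114, 'cx': 276.92596036764803, 'cy': 215.60020551525554, 'cam_to_world': [[0.679, 0.44, -0.588, -0.208], [-0.734, 0.397, -0.551, -0.755], [-0.009, 0.806, 0.592, 0.87], [0.0, 0.0, 0.0, 1.0]]}
{'t': 0.1, 'q': array([ 1.02859998e+00,  1.31080759e-01,  1.48913454e+00, -1.93132324e-05,
        1.52299806e+00, -8.54246260e-02]), 'dq': array([ 0.00083359, -0.00192566, -0.00246021,  0.00027456, -0.00062508,
       -0.00030292]), 'joint_torque': array([ 1.20951725e-03, -5.61344719e+01, -4.93092155e+01,  7.69305881e-02,
        2.92503519e-02, -1.47733990e-04]), 'tool_pos': array([0.26437415, 0.53806132, 0.21771494]), 'orientation': array([-7.11163391e-01, -3.05954527e+00,  2.43045037e-03]), 'force': array([-0.45134744, -0.66132064,  0.18755122]), 'wrist_torque': array([ 0.03213535, -0.02721387,  0.0134954 ]), 'opening': 0.09307649893184997}
```

View pics/top0.png

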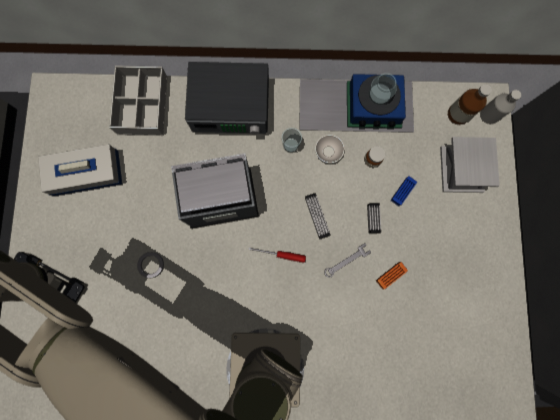

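View pics/side0.png

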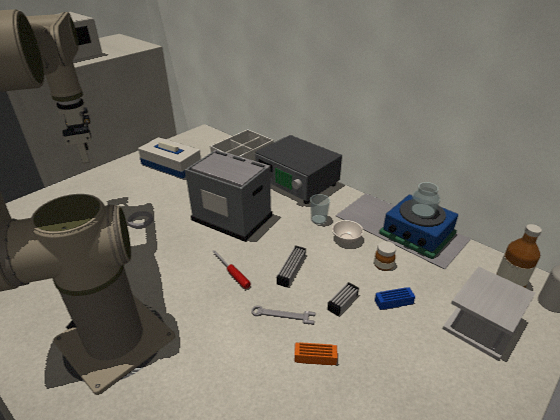

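Candidates in the top view are the silver long module (317,216), the silver short module (374,218), the blue look-alike (404,191) and the orange look-alike (392,275). I choose the short silver one at (374,218). Next I check it in a close crop and measure it.

```bash
python3 - <<'E'
from h import *
for n in ('top','side'):
    z=np.load(f'pics/{n}0.npz'); p,d=z['p'],z['d']; W=world(n,d)
    print(n,'bench z', [np.round(W[v,u],3).tolist() for u,v in ([(150,350),(430,240),(440,350),(300,180),(345,190)] if n=='top' else [(400,380),(200,300),(420,290),(330,290)])])
    def obj(box,zl,zh):
        x0,y0,x1,y1=box; q=W[y0:y1,x0:x1].reshape(-1,3); m=(q[:,2]>zl)&(q[:,2]<zh); q=q[m]
        r=cv2.minAreaRect(q[:,:2].astype(np.float32)); return np.round(r[0],4),np.round(r[1],4),round(r[2],1),'z',np.round(np.percentile(q[:,2],[5,50,95]),3),len(q)
    B=dict(short=(362,196,388,240),long=(300,188,335,242),bin=(170,148,262,228),blue=(388,172,420,210),jar=(362,142,388,172),driver=(248,242,310,266)) if n=='top' else dict(short=(325,280,362,318),long=(272,242,310,290),bin=(182,145,278,240))
    for k,b in B.items():
        print(k,obj(b,.185 if k=='bin' else .02,.215 if k=='bin' else .09))
z=np.load('pics/top0.npz');p=z['p']
a=cv2.resize(p[150:280,290:420,::-1],(500,500),interpolation=3); b=cv2.resize(p[140:235,165:265,::-1],(500,475),interpolation=3)
b=cv2.copyMakeBorder(b,0,25,0,0,0); cv2.imwrite('pics/c0.png',cv2.resize(np.hstack([a,b]),(800,400)))
E
```

```text
top bench z [[0.049, 0.365, -0.001], [0.414, -0.541, -0.003], [0.063, -0.556, 0.002], [0.61, -0.104, 0.002], [0.579, -0.258, -0.003]]
short (array([ 0.4806, -0.3494]), array([0.1004, 0.0373]), 1.9, 'z', array([0.022, 0.029, 0.034]), 270)
long (array([ 0.485 , -0.1611]), array([0.1495, 0.0371]), 19.7, 'z', array([0.022, 0.029, 0.034]), 329)
bin (array([0.5408, 0.1617]), array([0.1615, 0.2205]), 11.3, 'z', array([0.196, 0.2  , 0.204]), 3817)
blue (array([ 0.5756, -0.4521]), array([0.037 , 0.1019]), 54.7, 'z', array([0.021, 0.028, 0.034]), 237)
jar (array([ 0.6846, -0.3499]), array([0.0557, 0.0554]), 9.1, 'z', array([0.027, 0.067, 0.073]), 307)
driver (array([ 0.3531, -0.0535]), array([0.1394, 0.024 ]), 81.6, 'z', array([0.02 , 0.024, 0.029]), 181)
side bench z [[0.378, -0.584, 0.002], [0.225, -0.055, -0.001], [0.666, -0.484, -0.001], [0.495, -0.298, 0.001]]
short (array([ 0.4809, -0.35  ]), array([0.1054, 0.0379]), 1.7, 'z', array([0.021, 0.029, 0.033]), 429)
long (array([ 0.4843, -0.1604]), array([0.1533, 0.0382]), 19.4, 'z', array([0.021, 0.029, 0.033]), 466)
bin (array([0.5378, 0.1619]), array([0.1689, 0.2252]), 11.7, 'z', array([0.19 , 0.201, 0.204]), 2082)
```

View pics/c0.png

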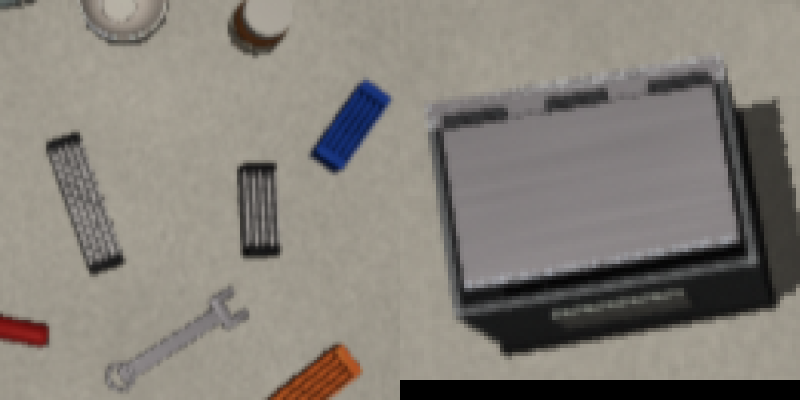

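The crop shows the silver short module with black caps at crop (258,210), about 100 x 37 mm, clear of the blue, orange and longer ones. The bin's hinge knuckles are on its far, world +x side. So the bin is at about (0.5395, 0.162) with yaw 11.4°, and the module is at (0.481, -0.350) with yaw 1.8°.

```bash
cat >> h.py <<'E'
from scipy.spatial.transform import Rotation as R
BY=np.radians(11.4); BC=np.array([.5395,.162])
def binp(x,y): return BC+np.array([[np.cos(BY),-np.sin(BY)],[np.sin(BY),np.cos(BY)]])@[x,y]
def go(x,y,z,yaw):
    "total shift in tool axes (mm) if turned not at all, and total twist (tool axes) to tool down with tool x at yaw (deg)"
    s=robot.read_state(); r=R.from_rotvec(s['orientation'])
    t=R.from_euler('z',yaw,degrees=True)*R.from_euler('x',180,degrees=True)
    print('t',round(s['t'],2),'p',np.round(s['tool_pos'],4),'q',np.round(s['q'],2),'F',np.round(s['force'],1),'open',round(s['opening'],4))
    print(' shift now-axes',np.round(r.inv().apply(np.array([x,y,z])-s['tool_pos'])*1e3,1),'goal-axes',np.round(t.inv().apply(np.array([x,y,z])-s['tool_pos'])*1e3,1),'twist',np.round((r.inv()*t).as_rotvec(),3))
E
python3 - <<'E'
from h import *
for a in(1.8,181.8): go(.481,-.35,.12,a)
for a in(101.4,-78.6): go(*binp(0,.045),.26,a)
E
```

```text
t 0.1 p [0.2644 0.5381 0.2177] q [ 1.03  0.13  1.49 -0.    1.52 -0.09] F [-0.5 -0.7  0.2] open 0.0931
 shift now-axes [-586.1 -701.3   98.8] goal-axes [188.6 894.4  97.7] twist [-1.000e-03  2.000e-03  2.653e+00]
t 0.1 p [0.2644 0.5381 0.2177] q [ 1.03  0.13  1.49 -0.    1.52 -0.09] F [-0.5 -0.7  0.2] open 0.0931
 shift now-axes [-586.1 -701.3   98.8] goal-axes [-188.6 -894.4   97.7] twist [-0.002 -0.001 -0.488]
t 0.1 p [0.2644 0.5381 0.2177] q [ 1.03  0.13  1.49 -0.    1.52 -0.09] F [-0.5 -0.7  0.2] open 0.0931
 shift now-axes [-385.3 -180.6  -42. ] goal-axes [-378.   195.4  -42.3] twist [-0.002  0.001  0.915]
t 0.1 p [0.2644 0.5381 0.2177] q [ 1.03  0.13  1.49 -0.    1.52 -0.09] F [-0.5 -0.7  0.2] open 0.0931
 shift now-axes [-385.3 -180.6  -42. ] goal-axes [ 378.  -195.4  -42.3] twist [-1.000e-03 -2.000e-03 -2.227e+00]
```

```bash
python3 -m pendant '[{"translation":[-29,-35,-6],"twist":[0,0,0],"grip":1},{"translation":[-29,-35,-6],"twist":[0,0,0],"grip":1},{"translation":[-29,-35,-6],"twist":[0,0,0],"grip":1},{"translation":[-29,-35,0],"twist":[0,0,0],"grip":1},{"translation":[-29,-35,0],"twist":[0,0,0],"grip":1},{"translation":[-29,-35,0],"twist":[0,0,0],"grip":1},{"translation":[-29,-35,0],"twist":[0,0,0],"grip":1},{"translation":[-29,-35,0],"twist":[0,0,0],"grip":1},{"translation":[-29,-35,0],"twist":[0,0,0],"grip":1},{"translation":[-29,-35,0],"twist":[0,0,0],"grip":1}]'
python3 -m pendant '[{"translation":[-29,-35,0],"twist":[0,0,0],"grip":1},{"translation":[-29,-35,0],"twist":[0,0,0],"grip":1},{"translation":[-29,-35,0],"twist":[0,0,0],"grip":1},{"translation":[-29,-35,0],"twist":[0,0,0],"grip":1},{"translation":[-29,-35,0],"twist":[0,0,0],"grip":1},{"translation":[-29,-35,0],"twist":[0,0,0],"grip":1},{"translation":[-29,-35,0],"twist":[0,0,0],"grip":1},{"translation":[-29,-35,0],"twist":[0,0,0],"grip":1},{"translation":[-29,-35,0],"twist":[0,0,0],"grip":1},{"translation":[-29,-35,0],"twist":[0,0,0],"grip":1}]'
python3 -m pendant '[{"translation":[0,0,0],"twist":[0,0,0.149],"grip":1},{"translation":[0,0,0],"twist":[0,0,0.149],"grip":1},{"translation":[0,0,0],"twist":[0,0,0.149],"grip":1},{"translation":[0,0,0],"twist":[0,0,0.149],"grip":1},{"translation":[0,0,0],"twist":[0,0,0.149],"grip":1},{"translation":[0,0,0],"twist":[0,0,0.149],"grip":1},{"translation":[0,0,0],"twist":[0,0,0.149],"grip":1},{"translation":[0,0,0],"twist":[0,0,0.149],"grip":1},{"translation":[0,0,0],"twist":[0,0,0.149],"grip":1},{"translation":[0,0,0],"twist":[0,0,0.149],"grip":1}]'
python3 -c "
from h import *
go(.481,-.35,.10,1.8)"
```

```text
t: 1.1
tool_pos: [0.3694, 0.0834, 0.231]
orientation: [-0.694, -3.059, 0.016]
force: [1.2, -0.8, 0.1]
opening: 0.0931
t: 2.1
tool_pos: [0.4781, -0.3773, 0.231]
orientation: [-0.698, -3.058, 0.012]
force: [0.4, 0.0, 0.9]
opening: 0.0928
t: 3.1
tool_pos: [0.4739, -0.3823, 0.219]
orientation: [-2.591, -1.749, 0.022]
force: [0.6, 0.4, -0.2]
opening: 0.0929
t 3.1 p [ 0.4739 -0.3823  0.219 ] q [-0.76  0.17  1.44 -0.01  1.55 -0.37] F [ 0.6  0.4 -0.2] open 0.0929
 shift now-axes [ 33.   -3.1 119. ] goal-axes [  8.1 -32.  119. ] twist [-0.016  0.015  1.156]
```

```bash
python3 -m pendant '[{"translation":[11,0,0],"twist":[-0.01,0.01,0.145],"grip":1},{"translation":[11,-2,0],"twist":[0,0,0.145],"grip":1},{"translation":[10,-4,10],"twist":[0,0,0.145],"grip":1},{"translation":[0,0,20],"twist":[0,0,0.145],"grip":1},{"translation":[0,0,20],"twist":[0,0,0.145],"grip":1},{"translation":[0,0,20],"twist":[0,0,0.145],"grip":1},{"translation":[0,0,20],"twist":[0,0,0.145],"grip":1},{"translation":[0,0,20],"twist":[0,0,0.145],"grip":1},{"translation":[0,0,0],"twist":[0,0,0],"grip":1},{"translation":[0,0,0],"twist":[0,0,0],"grip":1}]'
python3 - <<'E'
from h import *
go(.481,-.35,.006,1.8)
p,d=shot('top','t1'); q,e=shot('side','s1')
a=cv2.resize(p[170:270,320:440,::-1],(480,400),interpolation=3);b=cv2.resize(q[210:340,260:390,::-1],(320,320),interpolation=3)
cv2.imwrite('pics/c1.png',np.hstack([a,cv2.copyMakeBorder(b,0,80,0,0,0)]))
E
```

```text
t: 4.1
tool_pos: [0.4824, -0.3468, 0.1015]
orientation: [-3.127, 0.016, 0.019]
force: [0.7, 0.1, -0.3]
opening: 0.0932
t 4.1 p [ 0.4824 -0.3468  0.1015] q [-0.71  0.22  1.61  0.    1.33  0.87] F [ 0.7  0.1 -0.3] open 0.0932
 shift now-axes [-0.3  4.5 95.4] goal-axes [-1.5  3.1 95.5] twist [-0.014  0.012 -0.042]
```

View pics/c1.png

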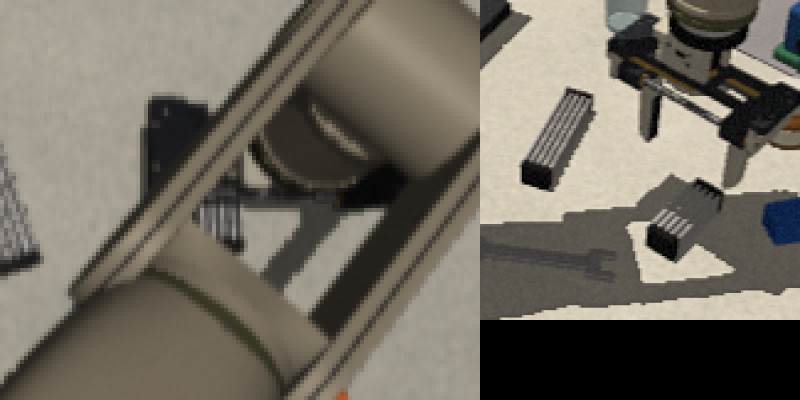

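The side crop shows the gripper at crop (720,70) straddling the short module at (685,215), with the fingers parallel to its long sides. The long module at (557,137) is clear. I descend and grip.

```bash
python3 -m pendant '[{"translation":[0,2,15],"twist":[-0.014,0.012,-0.04],"grip":1},{"translation":[-1,1,20],"twist":[0,0,0],"grip":1},{"translation":[0,0,20],"twist":[0,0,0],"grip":1},{"translation":[0,0,20],"twist":[0,0,0],"grip":1},{"translation":[0,0,13],"twist":[0,0,0],"grip":1},{"translation":[0,0,6],"twist":[0,0,0],"grip":1},{"translation":[0,0,0],"twist":[0,0,0],"grip":-1},{"translation":[0,0,0],"twist":[0,0,0],"grip":-1},{"translation":[0,0,0],"twist":[0,0,0],"grip":-1},{"translation":[0,0,0],"twist":[0,0,0],"grip":-1}]' 25
python3 -c "
from h import *
go(.481,-.35,.006,1.8)"
```

```text
t: 5.2
tool_pos: [0.49, -0.3573, 0.0191]
orientation: [3.125, 0.074, 0.026]
force: [0.3, 0.4, 0.3]
opening: 0.0655
t 5.2 p [ 0.49   -0.3573  0.0191] q [-0.71  0.3   1.67  0.    1.15  0.81] F [0.3 0.4 0.3] open 0.0655
 shift now-axes [-8.8 -7.9 12.9] goal-axes [-8.8 -7.6 13.1] twist [ 0.015 -0.017  0.016]
```

```bash
python3 -m pendant '[{"translation":[0,0,0],"twist":[0,0,0],"grip":1},{"translation":[-4,-4,0],"twist":[0.015,-0.017,0.016],"grip":1},{"translation":[-4,-4,0],"twist":[0,0,0],"grip":1},{"translation":[0,0,0],"twist":[0,0,0],"grip":1},{"translation":[0,0,0],"twist":[0,0,0],"grip":1},{"translation":[0,0,0],"twist":[0,0,0],"grip":1},{"translation":[0,0,7],"twist":[0,0,0],"grip":1},{"translation":[0,0,7],"twist":[0,0,0],"grip":1},{"translation":[0,0,0],"twist":[0,0,0],"grip":1},{"translation":[0,0,0],"twist":[0,0,0],"grip":1}]'
python3 -c "
from h import *
go(.481,-.35,.006,1.8)"
```

```text
t: 6.2
tool_pos: [0.4813, -0.3492, 0.0046]
orientation: [-3.141, -0.048, 0.001]
force: [0.0, 0.5, 0.3]
opening: 0.0929
t 6.2 p [ 0.4813 -0.3492  0.0046] q [-0.71  0.32  1.68 -0.    1.14  0.83] F [0.  0.5 0.3] open 0.0929
 shift now-axes [-0.3  0.8 -1.4] goal-axes [-0.3  0.8 -1.4] twist [-0.     0.001 -0.001]
```

```bash
python3 -m pendant '[{"translation":[0,0,0],"twist":[0,0,0],"grip":-1},{"translation":[0,0,0],"twist":[0,0,0],"grip":-1},{"translation":[0,0,0],"twist":[0,0,0],"grip":-1},{"translation":[0,0,0],"twist":[0,0,0],"grip":-1},{"translation":[0,0,0],"twist":[0,0,0],"grip":-1},{"translation":[0,0,0],"twist":[0,0,0],"grip":-1},{"translation":[0,0,0],"twist":[0,0,0],"grip":-1},{"translation":[0,0,0],"twist":[0,0,0],"grip":-1},{"translation":[0,0,-15],"twist":[0,0,0],"grip":-1},{"translation":[0,0,-20],"twist":[0,0,0],"grip":-1}]' 30
python3 -m pendant '[{"translation":[0,0,-35],"twist":[0,0,0],"grip":-1},{"translation":[0,0,-35],"twist":[0,0,0],"grip":-1},{"translation":[0,0,-35],"twist":[0,0,0],"grip":-1},{"translation":[0,0,-35],"twist":[0,0,0],"grip":-1},{"translation":[0,0,-35],"twist":[0,0,0],"grip":-1},{"translation":[0,0,-35],"twist":[0,0,0],"grip":-1},{"translation":[0,0,-35],"twist":[0,0,0],"grip":-1},{"translation":[0,0,-20],"twist":[0,0,0],"grip":-1},{"translation":[0,0,0],"twist":[0,0,0],"grip":-1},{"translation":[0,0,0],"twist":[0,0,0],"grip":-1}]'
python3 -c "
from h import *
go(*binp(0,.045),.28,101.4)"
```

```text
t: 7.2
tool_pos: [0.4792, -0.3475, 0.038]
orientation: [-3.137, -0.047, 0.009]
force: [0.7, -0.3, -1.0]
opening: 0.0357
t: 8.2
tool_pos: [0.479, -0.3467, 0.3258]
orientation: [3.141, 0.048, -0.0]
force: [0.5, -0.9, -2.3]
opening: 0.0356
t 8.2 p [ 0.479  -0.3467  0.3258] q [-0.71  0.09  1.34 -0.    1.71  0.83] F [ 0.5 -0.9 -2.3] open 0.0356
 shift now-axes [  68.5 -551.    45.6] goal-axes [531.7 159.9  45.8] twist [ 0.     0.    -1.739]
```

```bash
python3 -m pendant '[{"translation":[6,-46,0],"twist":[0,0,0],"grip":-1},{"translation":[6,-46,0],"twist":[0,0,0],"grip":-1},{"translation":[6,-46,0],"twist":[0,0,0],"grip":-1},{"translation":[6,-46,0],"twist":[0,0,0],"grip":-1},{"translation":[6,-46,0],"twist":[0,0,0],"grip":-1},{"translation":[6,-46,0],"twist":[0,0,0],"grip":-1},{"translation":[6,-46,0],"twist":[0,0,0],"grip":-1},{"translation":[6,-46,0],"twist":[0,0,0],"grip":-1},{"translation":[6,-46,0],"twist":[0,0,0],"grip":-1},{"translation":[6,-46,0],"twist":[0,0,0],"grip":-1}]'
python3 -m pendant '[{"translation":[6,-46,0],"twist":[0,0,0],"grip":-1},{"translation":[4,-30,0],"twist":[0,0,0],"grip":-1},{"translation":[0,0,0],"twist":[0,0,-0.14],"grip":-1},{"translation":[0,0,0],"twist":[0,0,-0.14],"grip":-1},{"translation":[0,0,0],"twist":[0,0,-0.14],"grip":-1},{"translation":[0,0,0],"twist":[0,0,-0.14],"grip":-1},{"translation":[0,0,0],"twist":[0,0,-0.14],"grip":-1},{"translation":[0,0,0],"twist":[0,0,-0.14],"grip":-1},{"translation":[0,0,0],"twist":[0,0,-0.14],"grip":-1},{"translation":[0,0,0],"twist":[0,0,-0.14],"grip":-1}]'
python3 -c "
from h import *
go(*binp(0,.045),.26,101.4)"
```

```text
t: 9.2
tool_pos: [0.518, 0.1273, 0.3055]
orientation: [-3.135, -0.03, 0.043]
force: [-0.2, -0.1, -1.6]
opening: 0.0359
t: 10.2
tool_pos: [0.5146, 0.2128, 0.2809]
orientation: [-2.573, -1.742, 0.084]
force: [0.0, 0.4, -2.0]
opening: 0.0354
t 10.2 p [0.5146 0.2128 0.2809] q [0.29 0.06 1.45 0.02 1.69 0.67] F [ 0.   0.4 -2. ] open 0.0354
 shift now-axes [ 0.3 18.5 19.8] goal-axes [-9.7 14.4 20.9] twist [-0.064  0.009 -0.579]
```

```bash
python3 -m pendant '[{"translation":[0,6,0],"twist":[-0.03,0.005,-0.13],"grip":-1},{"translation":[-2,6,0],"twist":[-0.03,0.005,-0.13],"grip":-1},{"translation":[-4,3,0],"twist":[0,0,-0.13],"grip":-1},{"translation":[-3,1,0],"twist":[0,0,-0.13],"grip":-1},{"translation":[0,0,0],"twist":[0,0,-0.05],"grip":-1},{"translation":[0,0,0],"twist":[0,0,0],"grip":-1},{"translation":[0,0,0],"twist":[0,0,0],"grip":-1},{"translation":[0,0,0],"twist":[0,0,0],"grip":-1},{"translation":[0,0,0],"twist":[0,0,0],"grip":-1},{"translation":[0,0,0],"twist":[0,0,0],"grip":-1}]'
python3 - <<'E'
from h import *
go(*binp(0,.045),.205,101.4)
p,d=shot('top','t2'); q,e=shot('side','s2')
b=cv2.resize(q[90:250,170:330,::-1],(400,400),interpolation=3);a=cv2.resize(p[130:250,140:290,::-1],(400,320),interpolation=3)
cv2.imwrite('pics/c2.png',np.hstack([b,cv2.copyMakeBorder(a,0,80,0,0,0)]))
E
```

```text
t: 11.2
tool_pos: [0.5213, 0.1973, 0.2627]
orientation: [-1.964, -2.438, 0.045]
force: [0.9, -0.4, -2.2]
opening: 0.036
t 11.2 p [0.5213 0.1973 0.2627] q [ 0.28  0.03  1.51 -0.01  1.63  0.06] F [ 0.9 -0.4 -2.2] open 0.036
 shift now-axes [ 7.2 12.6 57.3] goal-axes [ 6.8 10.9 57.7] twist [-0.029  0.01   0.016]
```

View pics/c2.png

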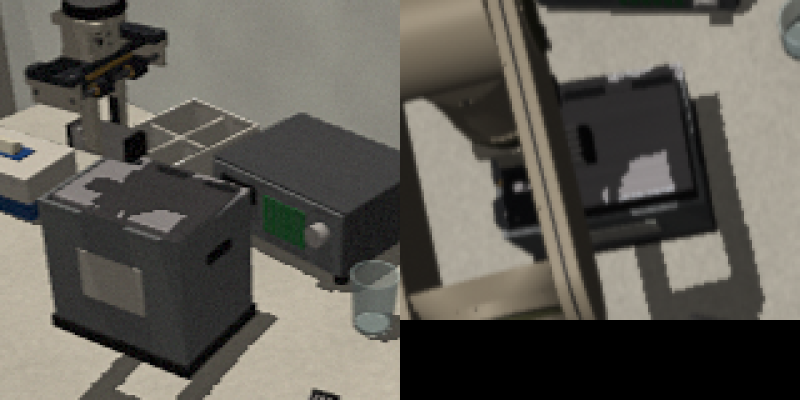

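The crop shows the held module (100,135) above the +y half of the flap, roughly parallel to the hinge. I correct the tilt and go down in two stages.

```bash
python3 -m pendant '[{"translation":[4,6,0],"twist":[-0.029,0.01,0.016],"grip":-1},{"translation":[3,5,0],"twist":[0,0,0],"grip":-1},{"translation":[0,0,8],"twist":[0,0,0],"grip":-1},{"translation":[0,0,8],"twist":[0,0,0],"grip":-1},{"translation":[0,0,8],"twist":[0,0,0],"grip":-1},{"translation":[0,0,8],"twist":[0,0,0],"grip":-1},{"translation":[0,0,6],"twist":[0,0,0],"grip":-1},{"translation":[0,0,0],"twist":[0,0,0],"grip":-1},{"translation":[0,0,0],"twist":[0,0,0],"grip":-1},{"translation":[0,0,0],"twist":[0,0,0],"grip":-1}]'
python3 -c "
from h import *
go(*binp(0,.045),.205,101.4)"
```

```text
t: 12.3
tool_pos: [0.5311, 0.2073, 0.2202]
orientation: [1.992, 2.429, 0.003]
force: [-0.3, 0.7, -1.4]
opening: 0.0356
t 12.3 p [0.5311 0.2073 0.2202] q [0.28 0.05 1.57 0.   1.52 0.08] F [-0.3  0.7 -1.4] open 0.0356
 shift now-axes [-1.  -0.8 15.2] goal-axes [-1.  -0.8 15.2] twist [ 0.002 -0.001 -0.002]
```

```bash
python3 -m pendant '[{"translation":[0,0,4],"twist":[0,0,0],"grip":-1},{"translation":[0,0,4],"twist":[0,0,0],"grip":-1},{"translation":[0,0,3],"twist":[0,0,0],"grip":-1},{"translation":[0,0,2],"twist":[0,0,0],"grip":-1},{"translation":[0,0,1],"twist":[0,0,0],"grip":-1},{"translation":[0,0,0],"twist":[0,0,0],"grip":-1},{"translation":[0,0,0],"twist":[0,0,0],"grip":-1},{"translation":[0,0,0],"twist":[0,0,0],"grip":-1},{"translation":[0,0,0],"twist":[0,0,0],"grip":-1},{"translation":[0,0,0],"twist":[0,0,0],"grip":-1}]'
```

```text
t: 13.3
tool_pos: [0.532, 0.2075, 0.2064]
orientation: [1.991, 2.428, 0.006]
force: [-0.0, 0.3, -0.7]
opening: 0.0355
```

```bash
python3 -m pendant '[{"translation":[0,0,1],"twist":[0,0,0],"grip":-1},{"translation":[0,0,1],"twist":[0,0,0],"grip":-1},{"translation":[0,0,0],"twist":[0,0,0],"grip":-0.1},{"translation":[0,0,0],"twist":[0,0,0],"grip":0},{"translation":[0,0,0],"twist":[0,0,0],"grip":0.1},{"translation":[0,0,0],"twist":[0,0,0],"grip":0.2},{"translation":[0,0,0],"twist":[0,0,0],"grip":0.3},{"translation":[0,0,0],"twist":[0,0,0],"grip":0.3},{"translation":[0,0,0],"twist":[0,0,0],"grip":0.3},{"translation":[0,0,0],"twist":[0,0,0],"grip":0.3}]'
python3 -m pendant '[{"translation":[0,0,-3],"twist":[0,0,0],"grip":0.3},{"translation":[0,0,-6],"twist":[0,0,0],"grip":0.3},{"translation":[0,0,-10],"twist":[0,0,0],"grip":0.3},{"translation":[0,0,-15],"twist":[0,0,0],"grip":0.3},{"translation":[0,0,-15],"twist":[0,0,0],"grip":0.3},{"translation":[0,0,-15],"twist":[0,0,0],"grip":0.3},{"translation":[0,0,-15],"twist":[0,0,0],"grip":0},{"translation":[0,0,0],"twist":[0,0,0],"grip":-0.5},{"translation":[0,0,0],"twist":[0,0,0],"grip":-1},{"translation":[0,0,0],"twist":[0,0,0],"grip":-1}]' 20
python3 - <<'E'
from h import *
go(*binp(0.0,-.05),.22,101.4)
q,e=shot('side','s3')
cv2.imwrite('pics/c3.png',cv2.resize(q[90:250,170:330,::-1],(480,480),interpolation=3))
W=world('side',e)[130:200,180:275].reshape(-1,3); m=(W[:,2]>.212)&(W[:,2]<.236); 
P=(W[m][:,:2]-BC)@np.array([[np.cos(BY),-np.sin(BY)],[np.sin(BY),np.cos(BY)]]); P=P[(abs(P[:,0])<.09)&(abs(P[:,1])<.12)]; print(len(P),cv2.minAreaRect(P.astype(np.float32)))
E
```

```text
t: 14.3
tool_pos: [0.5327, 0.2077, 0.2055]
orientation: [1.99, 2.427, 0.009]
force: [-0.5, -0.1, 0.1]
opening: 0.0603
t: 15.3
tool_pos: [0.5332, 0.2078, 0.2949]
orientation: [1.988, 2.425, 0.015]
force: [-0.1, 0.4, -0.6]
opening: 0.0333
t 15.3 p [0.5332 0.2078 0.2949] q [0.28 0.02 1.46 0.   1.64 0.08] F [-0.1  0.4 -0.6] open 0.0333
 shift now-axes [-96.3  -3.6  74.7] goal-axes [-96.1  -2.9  74.9] twist [ 0.011 -0.002 -0.002]
321 ((-0.0017016027122735977, 0.0479186549782753), (0.10201521217823029, 0.042979225516319275), 88.81795501708984)
```

View pics/c3.png

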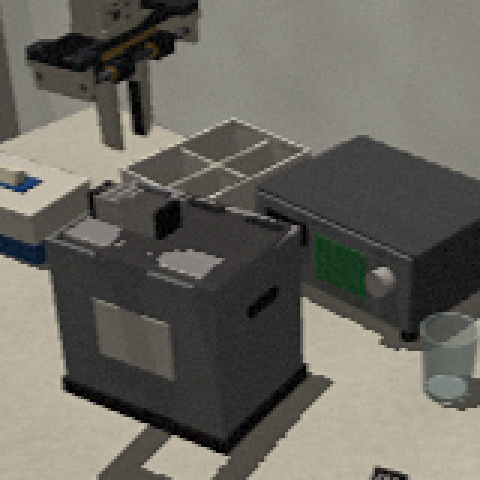

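The module lies flat on the +y half of the flap: bin frame x≈0, y≈0.048, crop (140,215), clear of the raised fingers. Next I shut the fingers and move over the free -y half.

```bash
python3 -m pendant '[{"translation":[-20,-4,0],"twist":[0.011,-0.002,-0.002],"grip":-1},{"translation":[-20,-4,0],"twist":[0,0,0],"grip":-1},{"translation":[-20,-4,0],"twist":[0,0,0],"grip":-1},{"translation":[-20,-4,0],"twist":[0,0,0],"grip":-1},{"translation":[-16,-3,0],"twist":[0,0,0],"grip":-1},{"translation":[0,0,20],"twist":[0,0,0],"grip":-1},{"translation":[0,0,20],"twist":[0,0,0],"grip":-1},{"translation":[0,0,20],"twist":[0,0,0],"grip":-1},{"translation":[0,0,5],"twist":[0,0,0],"grip":-1},{"translation":[0,0,0],"twist":[0,0,0],"grip":-1}]'
python3 -c "
from h import *
go(*binp(-.016,-.052),.2,101.4)"
```

```text
t: 16.35
tool_pos: [0.5284, 0.1052, 0.2181]
orientation: [-1.983, -2.424, 0.019]
force: [0.4, 0.6, 0.8]
opening: 0.0006
t 16.35 p [0.5284 0.1052 0.2181] q [ 0.1  -0.02  1.64 -0.    1.53 -0.1 ] F [0.4 0.6 0.8] open 0.0006
 shift now-axes [ 1.5  6.4 18. ] goal-axes [ 1.5  6.1 18.1] twist [-0.016 -0.     0.001]
```

```bash
python3 -m pendant '[{"translation":[0,3,5],"twist":[-0.016,0,0],"grip":-1},{"translation":[1,3,6],"twist":[0,0,0],"grip":-1},{"translation":[0,0,6],"twist":[0,0,0],"grip":-1},{"translation":[0,1,6],"twist":[0,0,0],"grip":-1},{"translation":[0,1,6],"twist":[0,0,0],"grip":-1},{"translation":[0,2,6],"twist":[0,0,0],"grip":-1},{"translation":[0,2,6],"twist":[0,0,0],"grip":-1},{"translation":[0,2,6],"twist":[0,0,0],"grip":-1},{"translation":[0,0,0],"twist":[0,0,0],"grip":-1},{"translation":[0,0,0],"twist":[0,0,0],"grip":-1}]'
python3 -c "
from h import *
go(*binp(.009,-.052),.14,101.4)"
```

```text
t: 17.35
tool_pos: [0.5437, 0.1096, 0.1716]
orientation: [1.986, 2.43, 0.004]
force: [-3.7, -0.9, 5.8]
opening: 0.0004
t 17.35 p [0.5437 0.1096 0.1716] q [ 0.11  0.03  1.68  0.    1.43 -0.09] F [-3.7 -0.9  5.8] open 0.0004
 shift now-axes [ 0.2 15.1 31.7] goal-axes [ 0.2 15.3 31.6] twist [0.004 0.    0.001]
```

```bash
python3 -m pendant '[{"translation":[0,2,5],"twist":[0,0,0],"grip":-1},{"translation":[0,2,5],"twist":[0,0,0],"grip":-1},{"translation":[0,2,5],"twist":[0,0,0],"grip":-1},{"translation":[0,2,5],"twist":[0,0,0],"grip":-1},{"translation":[0,3,5],"twist":[0,0,0],"grip":-1},{"translation":[0,3,5],"twist":[0,0,0],"grip":-1},{"translation":[0,2,3],"twist":[0,0,0],"grip":-1},{"translation":[0,0,0],"twist":[0,0,0],"grip":-1},{"translation":[0,0,0],"twist":[0,0,0],"grip":-1},{"translation":[0,0,0],"twist":[0,0,0],"grip":-1}]'
python3 - <<'E'
from h import *
go(*binp(.009,-.052),.14,101.4)
q,e=shot('side','s4'); p,d=shot('top','t4')
a=cv2.resize(q[90:250,170:330,::-1],(400,400),interpolation=3); b=cv2.resize(p[130:250,140:290,::-1],(400,320),interpolation=3)
cv2.imwrite('pics/c4.png',np.hstack([a,cv2.copyMakeBorder(b,0,80,0,0,0)]))
E
```

```text
t: 18.35
tool_pos: [0.5633, 0.1135, 0.1461]
orientation: [1.982, 2.427, 0.012]
force: [-10.6, -2.3, 9.5]
opening: 0.0003
t 18.35 p [0.5633 0.1135 0.1461] q [ 0.11  0.1   1.66 -0.    1.38 -0.09] F [-10.6  -2.3   9.5] open 0.0003
 shift now-axes [ 0.2 -4.8  6. ] goal-axes [ 0.2 -4.7  6.1] twist [0.011 0.001 0.002]
```

View pics/c4.png

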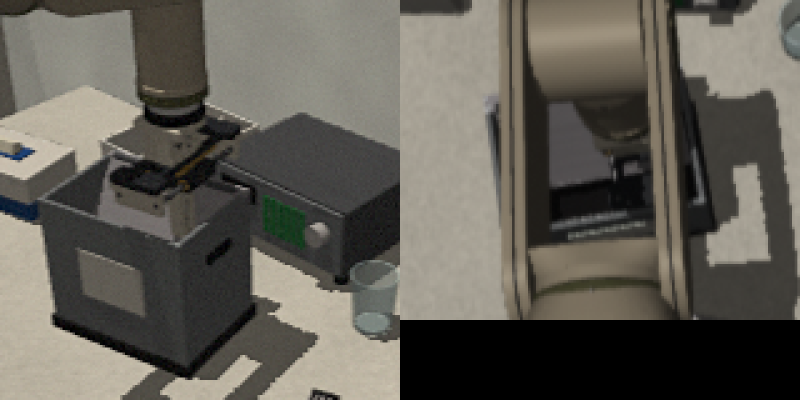

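The flap is pressed well down, and its bare left part at crop (135,200) shows no module on it. Before easing it shut I confirm the flap angle and the module's place from the depth data.

```bash
python3 - <<'E'
from h import *
M=np.array([[np.cos(BY),-np.sin(BY)],[np.sin(BY),np.cos(BY)]])
for n,f in(('side','s4'),('top','t4')):
    W=world(n,np.load(f'pics/{f}.npz')['d']).reshape(-1,3); P=np.c_[(W[:,:2]-BC)@M,W[:,2]]
    m=(abs(P[:,0])<.072)&(abs(P[:,1])<.1)&(P[:,2]<.194); P=P[m&(P[:,2]>.0)]
    L=P[(P[:,1]>.0)]
    print(n,len(P),len(L))
    for lo in np.arange(-.1,.1,.02):
        s=P[(P[:,1]>=lo)&(P[:,1]<lo+.02)]
        if len(s)>3: print(round(lo,2),[(round(a,2),np.round(np.median(s[(s[:,0]>=a)&(s[:,0]<a+.02),2]),3)) for a in np.arange(-.08,.06,.02) if ((s[:,0]>=a)&(s[:,0]<a+.02)).sum()>2])
E
```

```text
side 523 234
-0.1 [(np.float64(0.04), np.float64(0.189))]
-0.08 [(np.float64(-0.02), np.float64(0.183)), (np.float64(0.0), np.float64(0.186)), (np.float64(0.02), np.float64(0.17)), (np.float64(0.04), np.float64(0.184))]
-0.06 [(np.float64(-0.02), np.float64(0.176)), (np.float64(0.0), np.float64(0.171)), (np.float64(0.02), np.float64(0.17)), (np.float64(0.04), np.float64(0.185))]
-0.04 [(np.float64(0.0), np.float64(0.139))]
-0.02 [(np.float64(0.0), np.float64(0.142)), (np.float64(0.02), np.float64(0.154))]
0.0 [(np.float64(0.0), np.float64(0.143)), (np.float64(0.02), np.float64(0.152))]
0.02 [(np.float64(0.0), np.float64(0.143)), (np.float64(0.02), np.float64(0.152))]
0.04 [(np.float64(0.0), np.float64(0.143)), (np.float64(0.02), np.float64(0.151))]
0.06 [(np.float64(0.0), np.float64(0.14)), (np.float64(0.02), np.float64(0.152))]
0.08 [(np.float64(0.0), np.float64(0.143)), (np.float64(0.02), np.float64(0.158)), (np.float64(0.04), np.float64(0.187))]
top 967 788
-0.1 [(np.float64(-0.04), np.float64(0.019)), (np.float64(-0.02), np.float64(0.02)), (np.float64(0.0), np.float64(0.126)), (n
[... 558 characters left out ...]
64(0.131)), (np.float64(0.02), np.float64(0.16)), (np.float64(0.04), np.float64(0.183))]
0.02 [(np.float64(-0.04), np.float64(0.018)), (np.float64(-0.02), np.float64(0.023)), (np.float64(0.0), np.float64(0.133)), (np.float64(0.02), np.float64(0.161)), (np.float64(0.04), np.float64(0.185))]
0.04 [(np.float64(-0.04), np.float64(0.019)), (np.float64(-0.02), np.float64(0.022)), (np.float64(0.0), np.float64(0.13)), (np.float64(0.02), np.float64(0.159)), (np.float64(0.04), np.float64(0.18))]
0.06 [(np.float64(-0.04), np.float64(0.017)), (np.float64(-0.02), np.float64(0.019)), (np.float64(0.0), np.float64(0.018))]
0.08 [(np.float64(-0.04), np.float64(0.019)), (np.float64(-0.02), np.float64(0.018))]
```

The flap is at about 0.95 rad, its plane is bare, and nothing high stands in the gap, so the module has fallen in. Now I ease it back slowly along the arc.

```bash
python3 -m pendant '[{"translation":[0,-1.5,-1.5],"twist":[0.003,0,0],"grip":-1},{"translation":[0,-2,-2],"twist":[0.003,0,0],"grip":-1},{"translation":[0,-2,-2],"twist":[0.003,0,0],"grip":-1},{"translation":[0,-2,-2],"twist":[0,0,0],"grip":-1},{"translation":[0,-2,-2],"twist":[0,0,0],"grip":-1},{"translation":[0,-2,-2],"twist":[0,0,0],"grip":-1},{"translation":[0,-2,-2],"twist":[0,0,0],"grip":-1},{"translation":[0,-1.5,-2.5],"twist":[0,0,0],"grip":-1},{"translation":[0,-1.5,-2.5],"twist":[0,0,0],"grip":-1},{"translation":[0,-1.5,-2.5],"twist":[0,0,0],"grip":-1}]'
python3 -c "
from h import *
go(*binp(-.012,-.052),.2,101.4)"
```

```text
t: 19.45
tool_pos: [0.5436, 0.1096, 0.1718]
orientation: [1.987, 2.433, -0.003]
force: [-4.6, -0.5, 7.4]
opening: 0.0006
t 19.45 p [0.5436 0.1096 0.1718] q [ 0.11  0.04  1.67 -0.    1.43 -0.09] F [-4.6 -0.5  7.4] open 0.0006
 shift now-axes [  0.2  -5.7 -28.2] goal-axes [  0.2  -5.7 -28.2] twist [-0.001  0.002  0.002]
```

```bash
python3 -m pendant '[{"translation":[0,-1,-2],"twist":[0,0,0],"grip":-1},{"translation":[0,-1,-2],"twist":[0,0,0],"grip":-1},{"translation":[0,-1,-2],"twist":[0,0,0],"grip":-1},{"translation":[0,-1,-2],"twist":[0,0,0],"grip":-1},{"translation":[0,-1,-2],"twist":[0,0,0],"grip":-1},{"translation":[0,-1,-2],"twist":[0,0,0],"grip":-1},{"translation":[0,0,-2],"twist":[0,0,0],"grip":-1},{"translation":[0,0,-2],"twist":[0,0,0],"grip":-1},{"translation":[0,0,-2],"twist":[0,0,0],"grip":-1},{"translation":[0,0,-2],"twist":[0,0,0],"grip":-1}]'
python3 -m pendant '[{"translation":[0,0,-1.5],"twist":[0,0,0],"grip":-1},{"translation":[0,0,-1.5],"twist":[0,0,0],"grip":-1},{"translation":[0,0,-1.5],"twist":[0,0,0],"grip":-1},{"translation":[0,0,-1.5],"twist":[0,0,0],"grip":-1},{"translation":[0,0,-1.5],"twist":[0,0,0],"grip":-1},{"translation":[0,0,-1.5],"twist":[0,0,0],"grip":-1},{"translation":[0,0,-1.5],"twist":[0,0,0],"grip":-1},{"translation":[0,0,-1.5],"twist":[0,0,0],"grip":-1},{"translation":[0,0,-1.5],"twist":[0,0,0],"grip":-1},{"translation":[0,0,-1.5],"twist":[0,0,0],"grip":-1}]'
```

```text
t: 20.45
tool_pos: [0.538, 0.1085, 0.1955]
orientation: [1.986, 2.432, -0.002]
force: [-5.0, -0.6, 5.2]
opening: 0.0003
t: 21.45
tool_pos: [0.5391, 0.1088, 0.2105]
orientation: [1.986, 2.432, 0.0]
force: [0.7, 0.6, 0.1]
opening: 0.0008
```

```bash
python3 -m pendant '[{"translation":[0,0,-10],"twist":[0,0,0],"grip":-1},{"translation":[0,0,-20],"twist":[0,0,0],"grip":-1},{"translation":[0,0,-20],"twist":[0,0,0],"grip":-1},{"translation":[0,0,-20],"twist":[0,0,0],"grip":-1},{"translation":[0,0,-20],"twist":[0,0,0],"grip":-1},{"translation":[0,0,-20],"twist":[0,0,0],"grip":-1},{"translation":[0,0,-10],"twist":[0,0,0],"grip":-1},{"translation":[0,0,0],"twist":[0,0,0],"grip":-1},{"translation":[0,0,0],"twist":[0,0,0],"grip":-1},{"translation":[0,0,0],"twist":[0,0,0],"grip":-1}]'
python3 - <<'E'
from h import *
q,e=shot('side','s5')
M=np.array([[np.cos(BY),-np.sin(BY)],[np.sin(BY),np.cos(BY)]])
W=world('side',e).reshape(-1,3); P=np.c_[(W[:,:2]-BC)@M,W[:,2]]; m=(P[:,0]>-.058)&(P[:,0]<.045)&(abs(P[:,1])<.095)&(P[:,2]<.25)&(P[:,2]>.1); P=P[m]
print(len(P),'plane z=ax+by+c',np.linalg.lstsq(np.c_[P[:,:2],np.ones(len(P))],P[:,2],rcond=None)[0], np.percentile(P[:,2],[1,50,99]))
E
```

```text
t: 22.45
tool_pos: [0.5384, 0.1089, 0.3388]
orientation: [1.985, 2.431, 0.001]
force: [-0.2, -0.8, -1.1]
opening: 0.0003
977 plane z=ax+by+c [0.00427949 0.00030178 0.20108886] [0.19661049 0.20111658 0.20435097]
```

View pics/s5.png

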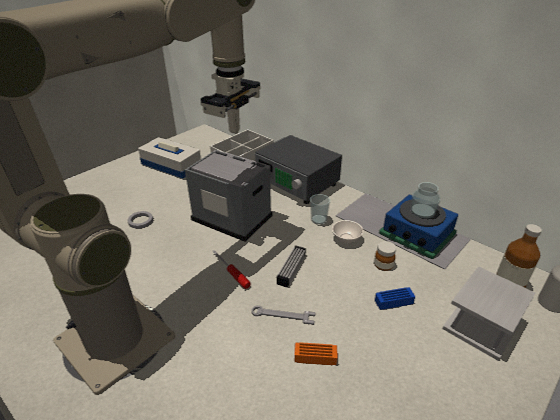

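The flap at (230,165) is level: slope about 0.004 rad, z = 0.201. The short module is gone from the bench, and the long module (292,266), screwdriver, wrench, ring, beaker, dish and jar are where they were. The fingers are clear, so I hand in.

```bash
python3 -c "
from plant import robot
print(robot.close_job())"
```

```text
the job is handed in; nothing more can be done
None
```

I put the short finned module in the bin and handed the job in at about 22.5 s of the 64 s allowed. No verdict is reported.

- **What I did:** I laid the module on the +y half of the flap, let go and backed off. With shut fingers I pressed the other half down to about 0.95 rad, then eased the flap back over about 3 s, roughly 0.5 rad/s on average.
- **Last checks:** The flap was level, with a slope of about 0.004 rad and its face at z = 0.201. The fingers were clear, with the tips 14 cm above the flap. In the last picture the long module and the other bystanders looked unmoved; I did not measure them again.
- **Not seen directly:** I never saw the module inside the bin. I infer it from the bare flap and clear gap while it was open, and from its absence from the bench afterwards.
- **One disagreement:** The depth in the open gap read about 0.02 m, against a floor at 0.006 m. I did not resolve this.
- **One misstep:** My first descent drifted about 9 mm while the fingers were starting to close. I reopened, corrected and gripped cleanly.

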